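# Close up a line of printing blocks in the galley

## Task

Square up the line of three wooden printing blocks in the steel galley: nudge them, flat and in whatever order they lie, back against the far fence, and slide the knee (the slider with the black grip) along its rail so that it closes them up into one straight row with no gaps between head, blocks and knee. Leave the other things where they are.

Things in the scene. Friction and masses are not known exactly. Their poses are not given: they have to be found in the camera images.
- galley: fixed dark steel tray on the table, open on its near (-x) side. Origin on the table under it; x across the tray to its far side, y along it to the head, z up. Floor 3 mm thick, spanning x -120..+90, y -200..+180 mm. Along the far side a solid steel rail, 40 mm wide, top 25 mm above the table; its inner face at x = +50 mm is the fence.
- head_corner (a point): the corner of the tray floor where fence and head meet (tray x +50, y +140, z 3 mm); axes as the tray. The head is the inner face (tray y = +140 mm) of a steel cross bar, 14 mm thick, top 25 mm above the table, spanning tray x -50..+50 mm at the +y end.
- knee (a joint): travel of the sliding knee along the rail in m: 0 at the tail (-y) end, growing towards the head (tray +y), up to 0.200. The clear length between the knee's blade and the head is 290 mm minus this value. It slides with about 2 N of dry friction and stays where it is left.
- knee_grip (a point): centre of the knee's grip, an upright black plastic block above the rail: 30 mm (tray x) by 20 mm (tray y), from 33 to 73 mm above the table; this point is 55 mm above the table, at tray x = +70 mm. Under it an aluminium carriage, 44 mm along y, top at 33 mm, rides on the rail.
- knee_blade (a point): middle of the head-side face of the knee's aluminium blade, 22 mm nearer the head than the grip's centre. The blade is 10 mm thick and crosses the tray floor from the rail to tray x = -14 mm, 6 to 34 mm above the table; this point is at tray x = +18 mm, 20 mm up.
- block_bar_center (a point): centre (half-way up) of a loose wooden printing block with one straight raised bar on top: 60 mm (its x, across the tray) by 36 mm (its y, along the row) by 23 mm high, raised ornament included; this point is about 12 mm above the tray floor. It lies on the tray floor between the knee and the head, a little off the fence and a little skewed; the order of the three blocks varies.
- block_disc_center (a point): centre (half-way up) of a loose wooden printing block with a raised round disc on top: 60 mm (its x, across the tray) by 44 mm (its y, along the row) by 23 mm high, raised ornament included; this point is about 12 mm above the tray floor. It lies on the tray floor between the knee and the head, a little off the fence and a little skewed; the order of the three blocks varies.
- block_cross_center (a point): centre (half-way up) of a loose wooden printing block with a raised cross on top: 60 mm (its x, across the tray) by 52 mm (its y, along the row) by 23 mm high, raised ornament included; this point is about 12 mm above the tray floor. It lies on the tray floor between the knee and the head, a little off the fence and a little skewed; the order of the three blocks varies.
- spacer: bystander: small steel bar 12 x 60 x 15 mm lying on the near edge of the tray at its tail; origin under its centre
- quoin: bystander: brass block 24 x 18 x 14 mm lying on the tray near the outer side of the head; origin under its centre
- ink_tin: bystander: dark metal tin, 84 mm across, 60 mm high; origin under its centre
- brayer: bystander: hand ink roller lying down, black rubber roller 40 mm across and 110 mm long, wooden handle; about 155 mm long, 40 mm high; origin under the roller's middle
- reglet: bystander: wooden strip 200 x 25 x 16 mm; origin under its centre
- mug: bystander: white mug, 80 mm across, 90 mm high; origin under its centre
- spatula: bystander: ink spatula, wooden handle and flat steel blade, 280 mm long, lying beyond the tray; origin under its middle
Not all that is in view belongs to the job. Leave any orange look-alike of the part that bears block_bar_center alone. What is shaped like the part that bears block_cross_center but green is not meant.

How it is judged:
By the outcome, as a careful person would: the job done as asked, in the order asked, and still so for the second after the job is handed in, with the robot touching nothing.
It also fails if it takes over 56 s, if anything falls off the work surface, if the arm or the gripper's body presses on something with over 40 N, if the wrist force passes 120 N, or if a joint passes its speed limit or range.

## Robot

A 6-joint arm with a two-finger parallel gripper is mounted at the origin on the work surface. World frame = base frame: x ahead of the robot, y to its left, z up, the work surface at z = 0. Lengths are in m, angles in rad, forces in N, time in s.
With the tool pointing down it reaches from about 0.4 to 0.925 m from the base axis. Payload 12.5 kg.
Tool frame: the origin (TCP) lies midway between the tips of the shut fingers; the grasp point (between the pads) lies env.grip_point_offset behind it (env.grip_point_offset is the distance from the TCP to the grasp point, in m); z points along the fingers, y is the line along which they close (so a half turn about z gives the same grasp; the last joint's range is limited). The gripper opens to 95 mm and grips with 3 to 60 N. Pads are 20 mm wide; open, the fingers measure 119 mm over their backs; the gripper's body (75 mm by 180 mm) begins 59 mm behind the grasp point.
Start: joints at [1.152, 0.491, 1.559, -0, 1.092, -0.106], TCP at [0.192, 0.595, 0.215] pointing down, gripper open.
Joint ranges: [-3.1, 3.1], [-0.84, 2.19], [0.05, 2.79], [-1.13, 4.28], [0.06, 2.93], [-2.69, 2.69]. Speed limits (rad/s): [2.22, 2.22, 2.79, 3.14, 3.14, 3.14].

## Interface

Orientations are given as [roll, pitch, yaw] about the fixed x, y, z axes, in that order (R = Rz(yaw) Ry(pitch) Rx(roll)).
In Python, from rig import env gives the robot as it stands.
- The arm moves only by the tool step_arm, never from a script. Its argument "series" is a list of rows, each a list of 7 numbers: the opening, from 0 (shut) to 1 (fully open), then the shift along the world's x, y, z in mm, then the turn, a rotation vector about the world's x, y, z in rad. A call has 1 to 12 rows; each row is the pose to reach, as a shift and turn from the pose commanded when the call began; what a row does not reach only later rows make up. A row lasts 1/8 s, in which the tool goes at most 62.5 mm and 10.7 degrees, less where a joint would pass 70% of its speed; a pose out of reach is approached as far as the arm can. A call with a gripper value outside its range is refused whole. The fingers move at their own pace and stop on an object; "newtons" is the grip in N (left out, the last holds). Time passes only in rows, so rows that repeat a pose let the fingers close. It gives the time, the measured TCP pose, the force, the opening and the grip force at its end, in the units of the state.
- env.state(): the state, without advancing time (a new reading comes with each control period).
- env.snapshot(name): name is "scene" or "top"; returns a dict with "pixels" (420x560x3 uint8, blue, green, red), "range_z" (420x560 float32, m along the optical axis (not along the pixel's ray), 0 where there is no reading), "fovy" (degrees; the focal length in pixels is half the picture's height over the tangent of half this angle, whatever the lens; pixels are square), "cx", "cy" (the principal point, pixels), "world_to_cam" (4x4, takes a point from world to camera coordinates). Camera axes: x right, y down, z forward; pixel columns grow to the right and rows downward; lengths in m; the calibration is good to about 2 mm. A picture is of the moment at which its call begins.
- env.hand_in(): hands the job in; it is judged then, once.
Trained networks look in a picture, given as the dict that the camera call returned (one of the last four; its "shot" number tells which), for a name from the list of things; names that differ only in an ending like _2 or _b are one class to them, and where a whole thing is asked for, a point or a joint stands for the part that bears it (a point fixed in the world has none). Each returns a list of dicts, best first, with "confidence" (0 to 1); they miss things now and then, are a little off and sometimes report something else, mostly with a low value. They report only what shows in the picture. A call takes as long as a camera call. They do not tell look-alikes from the thing itself.
- env.boxes_of(thing, picture): "bbox" ([left, top, width, height] in pixels, round what is visible of it).
The state is a dict: "clock": time; "joints": joint angles; "dq": joint speeds; "tau": joint torques, N m; "tool_pos": TCP position; "tcp_rot": TCP orientation; "contact_force": force on the tool from outside, world axes, zero at the start; "torque": the same for the moment, N m; "opening": finger opening in m; "grasp_force": force on a finger pad.
Only numpy, scipy, OpenCV 4.12 (cv2) and the standard library are available. Lean on these libraries where they do the work, as an engineer would, in place of code of your own. Each camera call takes 0.05 s, during which the arm holds its last target. There are 200 camera calls.

## Working session

There is one attempt and no reset: what is moved stays moved. The work goes in short steps, Python scripts to look and compute and a tool call to move; the robot and the scene stay as the last step left them, time stands still between calls to the robot, and variables do not carry over. Pictures are saved under pics/ and viewed, at most 10 in all, crops included, and the job is handed in when it is done.

Besides the shell and the picture viewer there is one more tool, called after "Request:" as name(argument=value, ...) on one line, values as JSON. step_arm: Moves the arm, as the interface text tells. Its arguments: {"type":"object","properties":{"series":{"type":"array"},"newtons":{"type":"number"}},"required":["series"]}

```bash
mkdir -p pics
cat > h.py <<'E'
import numpy as np, cv2
from rig import env
def P(s,u,v,z=None):
    "pixel -> world; depth from range image or by plane z"
    f=s["pixels"].shape[0]/2/np.tan(np.radians(s["fovy"])/2)
    T=np.linalg.inv(s["world_to_cam"]); d=np.array([(u-s["cx"])/f,(v-s["cy"])/f,1])
    if z is None:
        return (T@np.r_[d*s["range_z"][int(v),int(u)],1])[:3]
    w=T[:3,:3]@d; o=T[:3,3]; return o+w*(z-o[2])/w[2]
def cloud(s):
    h,w=s["range_z"].shape; v,u=np.mgrid[:h,:w]
    f=h/2/np.tan(np.radians(s["fovy"])/2); r=s["range_z"]
    p=np.stack([(u-s["cx"])/f*r,(v-s["cy"])/f*r,r],-1)
    T=np.linalg.inv(s["world_to_cam"]); return p@T[:3,:3].T+T[:3,3]
E
python3 - <<'E'
from h import *
print(env.state(), env.grip_point_offset)
for n in ["top","scene"]:
    s=env.snapshot(n); cv2.imwrite(f"pics/{n}0.png",s["pixels"])
    print(n,s["fovy"],s["cx"],s["cy"],np.round(s["world_to_cam"],3).tolist())
    for t in ["galley","knee","block_bar_center","block_disc_center","block_cross_center","spacer","quoin"]:
        for b in env.boxes_of(t,s)[:3]:
            x,y,w,h=b["bbox"]; print(t,np.round(b["bbox"]),round(b["confidence"],2),np.round(P(s,x+w/2,y+h/2),3))
E
```

```text
{'clock': 0.0, 'joints': array([ 1.15238684e+00,  4.91516236e-01,  1.55948855e+00, -1.96991354e-05,
        1.09171403e+00, -1.05583452e-01]), 'dq': array([-0.00056565, -0.00111278,  0.0013832 ,  0.00042058,  0.00010556,
       -0.00128426]), 'tau': array([-3.64290991e-04, -6.12645006e+01, -2.58192819e+01,  6.93344395e-02,
        4.81501746e-02, -6.55046006e-05]), 'tool_pos': array([0.19220634, 0.59442925, 0.21407521]), 'tcp_rot': array([-3.14047091e+00, -1.01310163e-04,  2.82877565e+00]), 'contact_force': array([ 0.72735533,  0.27996829, -0.37169545]), 'torque': array([ 0.01225316, -0.00845662,  0.00922161]), 'grasp_force': 0.0, 'opening': 0.09461362643041736} 0.0188
top 43.388067285131484 280.3365709975085 209.00047145154429 [[-0.004, -1.0, -0.012, 0.008], [-0.989, 0.006, -0.146, 0.564], [0.146, 0.011, -0.989, 1.257], [0.0, 0.0, 0.0, 1.0]]
galley [221. 184. 153.  91.] 0.83 [ 0.516 -0.038  0.001]
galley [299. 213.  23.  23.] 0.48 [ 0.528 -0.07   0.025]
knee [342. 186.  18.  43.] 0.76 [ 0.572 -0.174  0.007]
block_bar_center [182. 251.  19.  24.] 0.92 [0.433 0.224 0.022]
block_bar_ce
[... 896 characters left out ...]
.225 0.017]
block_bar_center [266. 207.  26.  18.] 0.77 [0.535 0.075 0.022]
block_bar_center [327. 187.  18.  15.] 0.73 [0.612 0.239 0.02 ]
block_disc_center [179. 255.  15.  17.] 0.61 [ 0.445 -0.181  0.018]
block_disc_center [245. 224.  30.  21.] 0.6 [ 1.047 -0.744  0.849]
block_disc_center [263. 207.  29.  18.] 0.44 [0.53  0.075 0.02 ]
block_cross_center [137. 234.  28.  20.] 0.96 [ 0.333 -0.181  0.02 ]
block_cross_center [234. 240.  32.  26.] 0.87 [ 0.55  -0.075  0.021]
spacer [176. 254.  22.  18.] 0.71 [ 0.445 -0.181  0.018]
spacer [357. 207.  51.  66.] 0.62 [ 0.785  0.164 -0.   ]
spacer [263. 206.  26.  20.] 0.54 [0.53  0.069 0.024]
quoin [358. 205.  48.  69.] 0.3 [ 0.782  0.165 -0.001]
```

View pics/top0.png

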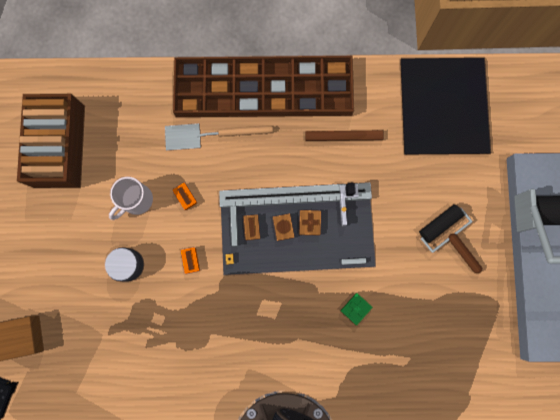

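View pics/scene0.png

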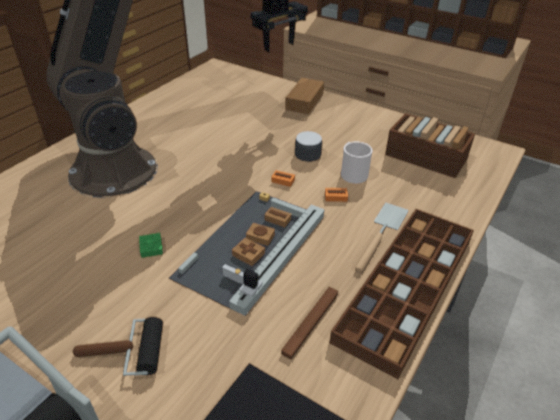

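```bash
cat >> h.py <<'E'
def blocks(s):
    "wooden blocks in the tray: centre, long-axis angle (world), size, from the colour mask projected at block-top height"
    hsv=cv2.cvtColor(s["pixels"],cv2.COLOR_BGR2HSV)
    X=cloud(s)
    k=4; big=cv2.resize(s["pixels"],None,fx=k,fy=k,interpolation=cv2.INTER_CUBIC)
    H=cv2.cvtColor(big,cv2.COLOR_BGR2HSV)
    m=((H[...,1]>90)&((H[...,0]<22)|(H[...,0]>170))&(H[...,2]>25)).astype(np.uint8)
    roi=np.zeros_like(m); roi[198*k:248*k,236*k:338*k]=1; m*=roi
    m=cv2.morphologyEx(m,cv2.MORPH_OPEN,np.ones((5,5)))
    out=[]
    for c in cv2.findContours(m,cv2.RETR_EXTERNAL,cv2.CHAIN_APPROX_NONE)[0]:
        if cv2.contourArea(c)<100*k*k: continue
        w=np.array([P(s,(q[0]+.5)/k-.5,(q[1]+.5)/k-.5,.024)[:2] for q in c[:,0]])*1000
        (cx,cy),(a,b),t=cv2.minAreaRect(w.astype(np.float32)); out.append((round(cx,1),round(cy,1),round(a,1),round(b,1),round(t,1)))
    return out,big
E
python3 - <<'E'
from h import *
s=env.snapshot("top"); b,big=blocks(s); print(*b,sep="\n")
X=cloud(s)*1000
hsv=cv2.cvtColor(s["pixels"],cv2.COLOR_BGR2HSV)
# tray: low saturation
m=((hsv[...,1]<90)|(hsv[...,2]<70)).astype(np.uint8); r=np.zeros_like(m); r[175:285,210:385]=1; m*=r
m=cv2.morphologyEx(m,cv2.MORPH_CLOSE,np.ones((3,3)))
# near/left/right edges by line fits
from numpy import polyfit
def fit(px,z): 
    return np.array([P(s,u,v,z)[:2]*1000 for u,v in px])
near=[(u,np.where(m[:,u])[0].max()+.5) for u in range(235,365,5)]
left=[(np.where(m[v])[0].min()-.5,v) for v in range(210,262,3)]
right=[(np.where(m[v])[0].max()+.5,v) for v in range(205,258,3)]
far=[(u,np.where(m[:,u])[0].min()-.5) for u in range(228,335,5)]
for n,e,z,ax in [("near",near,.003,1),("left",left,.003,0),("right",right,.003,0),("far",far,.025,1)]:
    w=fit(e,z); i=ax; p=polyfit(w[:,i],w[:,1-i],1); 
    for _ in range(3):
        rr=np.abs(np.polyval(p,w[:,i])-w[:,1-i]); g=rr<=max(1.5,np.median(rr)*1.5); p=polyfit(w[g,i],w[g,1-i],1)
    print(n,np.round(p,4),g.sum(),len(g))
# depth profile
for u in (265,330,): print(u,[(v,*np.round(X[v,u],0).astype(int)) for v in range(180,240,3)])
# knee grip: points z>50
q=X[(X[...,2]>50)&(X[...,2]<85)&(X[...,0]>500)&(X[...,0]<640)&(X[...,1]<-50)&(X[...,1]>-260)]
print(len(q),q.min(0),q.max(0),q.mean(0))
cv2.imwrite("pics/z0.png",cv2.resize(s["pixels"][175:285,210:385],None,fx=4.5,fy=4.5,interpolation=cv2.INTER_CUBIC))
E
```

```text
(521.9, 78.0, 63.0, 39.2, 5.0)
(522.0, -1.3, 63.0, 46.1, 10.4)
(533.0, -67.3, 54.7, 64.0, 87.8)
near [-5.01000e-02  4.12384e+02] 26 26
left [5.020000e-02 1.289126e+02] 18 18
right [ 5.610000e-02 -2.550251e+02] 18 18
far [-5.110000e-02  6.231844e+02] 22 22
265 [(180, np.int64(645), np.int64(45), np.int64(-1)), (183, np.int64(637), np.int64(44), np.int64(2)), (186, np.int64(630), np.int64(45), np.int64(-1)), (189, np.int64(617), np.int64(43), np.int64(26)), (192, np.int64(609), np.int64(43), np.int64(28)), (195, np.int64(601), np.int64(43), np.int64(32)), (198, np.int64(594), np.int64(43), np.int64(24)), (201, np.int64(587), np.int64(43), np.int64(25)), (204, np.int64(579), np.int64(43), np.int64(24)), (207, np.int64(575), np.int64(44), np.int64(4)), (210, np.int64(567), np.int64(44), np.int64(2)), (213, np.int64(560), np.int64(45), np.int64(-2)), (216, np.int64(552), np.int64(44), np.int64(2)), (219, np.int64(544), np.int64(44), np.int64(4)), (222, np.int64(537), np.int64(44), np.int64(3)), (225, np.int64(529), np.int64(44), np.int64(2)), (228, np.int64(521), np.int64(44), np.int64(2)
[... 619 characters left out ...]
 (207, np.int64(574), np.int64(-120), np.int64(3)), (210, np.int64(566), np.int64(-120), np.int64(4)), (213, np.int64(558), np.int64(-120), np.int64(3)), (216, np.int64(551), np.int64(-120), np.int64(1)), (219, np.int64(543), np.int64(-120), np.int64(2)), (222, np.int64(536), np.int64(-120), np.int64(2)), (225, np.int64(527), np.int64(-119), np.int64(10)), (228, np.int64(520), np.int64(-119), np.int64(3)), (231, np.int64(513), np.int64(-120), np.int64(-2)), (234, np.int64(505), np.int64(-119), np.int64(1)), (237, np.int64(498), np.int64(-119), np.int64(-1))]
115 [ 593.07700691 -175.87911843   51.63861558] [ 622.39900663 -155.11554194   77.69334159] [ 607.37123762 -164.34198808   70.2268018 ]
```

View pics/z0.png

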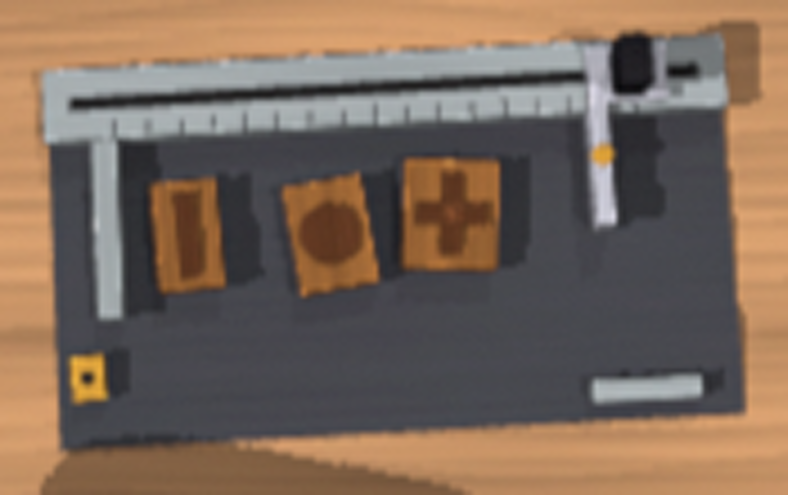

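The tray is turned by about +0.051 rad with its origin near (534, -24.5) mm. From the head, the order is bar, disc, cross, each 20–30 mm off the fence. The orange and green look-alikes lie outside the tray. I'll move in front of the bar block with the fingers shut and aligned to the tray.

Request:
step_arm(series=[[0, 60, -116, -30, 0, 0, 0.18], [0, 120, -233, -65, 0, 0, 0.363], [0, 180, -350, -65, 0, 0, 0.363], [0, 240, -467, -65, 0, 0, 0.363], [0, 267, -520, -65, 0, 0, 0.363], [0, 267, -520, -65, 0, 0, 0.363], [0, 267, -520, -65, 0, 0, 0.363], [0, 267, -520, -65, 0, 0, 0.363], [0, 267, -520, -65, 0, 0, 0.363], [0, 267, -520, -65, 0, 0, 0.363], [0, 267, -520, -65, 0, 0, 0.363], [0, 267, -520, -65, 0, 0, 0.363]], newtons=20)

```text
clock: 2.35
tool_pos: [0.4589, 0.0753, 0.1497]
tcp_rot: [3.141, -0.0, -3.091]
contact_force: [-0.0, 0.8, -0.0]
opening: 0.0004
grasp_force: 0.0
```

Request:
step_arm(series=[[0, 0, 0, -60, 0, 0, 0], [0, 0, 0, -110, 0, 0, 0], [0, 0, 0, -139, 0, 0, 0], [0, 0, 0, -139, 0, 0, 0], [0, 10, 0.5, -139, 0, 0, 0], [0, 20, 1, -139, 0, 0, 0], [0, 27, 1.4, -139, 0, 0, 0], [0, 33, 1.7, -139, 0, 0, 0], [0, 39, 2, -139, 0, 0, 0], [0, 43, 2.2, -139, 0, 0, 0], [0, 46, 2.3, -139, 0, 0, 0], [0, 46, 2.3, -139, 0, 0, 0]])

```text
clock: 3.85
tool_pos: [0.5055, 0.077, 0.0106]
tcp_rot: [3.142, 0.0, -3.091]
contact_force: [0.2, 0.5, 1.5]
opening: 0.0004
grasp_force: 0.0
```

Request:
step_arm(series=[[0, 1, 0.05, 0, 0, 0, 0], [0, 2, 0.1, 0, 0, 0, 0], [0, 3, 0.15, 0, 0, 0, 0], [0, 3.5, 0.2, 0, 0, 0, 0], [0, 3.5, 0.2, 0, 0, 0, 0]])

```text
clock: 4.47
tool_pos: [0.5082, 0.0772, 0.0106]
tcp_rot: [3.141, -0.001, -3.091]
contact_force: [-3.3, -0.7, 2.8]
opening: 0.0003
grasp_force: 2.1
```

Run:
```python
from h import *
s=env.snapshot("top"); b,big=blocks(s); print(*b,sep="\n")
cv2.imwrite("pics/z1.png",cv2.resize(s["pixels"][175:285,210:385],None,fx=4.5,fy=4.5,interpolation=cv2.INTER_CUBIC))
```

```text
(533.0, -67.6, 54.0, 62.6, 89.1)
```

View pics/z1.png

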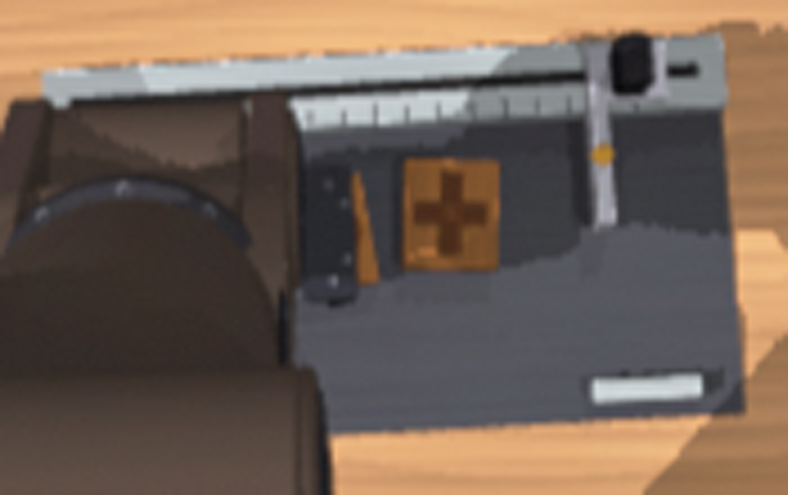

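The arm hides the bar block, but the contact force appears at the expected tray x of about -20.8, so it has reached the fence. I'll press a little more, then back off and move to the disc.

Request:
step_arm(series=[[0, 0.7, 0, 0, 0, 0, 0], [0, 1.4, 0.1, 0, 0, 0, 0], [0, 1.4, 0.1, 0, 0, 0, 0]])

```text
clock: 4.9
tool_pos: [0.5083, 0.0772, 0.0106]
tcp_rot: [3.141, -0.004, -3.091]
contact_force: [-10.1, -1.7, 7.1]
opening: 0.0003
grasp_force: 5.2
```

Request:
step_arm(series=[[0, -10, -0.5, 0, 0, 0, 0], [0, -49.9, -2.5, 0, 0, 0, 0], [0, -48, -42, 0, 0, 0, 0], [0, -45.9, -81.6, 0, 0, 0, 0], [0, -45.9, -81.6, 0, 0, 0, 0], [0, -32, -80.9, 0, 0, 0, 0], [0, -24, -80.5, 0, 0, 0, 0], [0, -17, -80.1, 0, 0, 0, 0], [0, -11, -79.8, 0, 0, 0, 0], [0, -6, -79.6, 0, 0, 0, 0], [0, -1, -79.4, 0, 0, 0, 0], [0, -1, -79.4, 0, 0, 0, 0]])

```text
clock: 6.4
tool_pos: [0.5096, -0.0022, 0.0107]
tcp_rot: [-3.142, 0.0, -3.091]
contact_force: [0.1, 0.4, 0.4]
opening: 0.0003
grasp_force: 0.0
```

Request:
step_arm(series=[[0, 1, 0.05, 0, 0, 0, 0], [0, 2, 0.1, 0, 0, 0, 0], [0, 3, 0.15, 0, 0, 0, 0], [0, 4, 0.2, 0, 0, 0, 0], [0, 5, 0.25, 0, 0, 0, 0], [0, 5, 0.25, 0, 0, 0, 0]])

```text
clock: 7.15
tool_pos: [0.5121, -0.0018, 0.0106]
tcp_rot: [3.141, -0.005, -3.091]
contact_force: [-9.3, -2.4, 6.5]
opening: 0.001
grasp_force: 4.9
```

Request:
step_arm(series=[[0, -10, -0.5, 0, 0, 0, 0], [0, -49.9, -2.5, 0, 0, 0, 0], [0, -48, -36, 0, 0, 0, 0], [0, -46.5, -68.8, 0, 0, 0, 0], [0, -46.5, -68.8, 0, 0, 0, 0], [0, -30, -68, 0, 0, 0, 0], [0, -20, -67.5, 0, 0, 0, 0], [0, -14, -67.2, 0, 0, 0, 0], [0, -8, -66.9, 0, 0, 0, 0], [0, -4, -66.7, 0, 0, 0, 0], [0, 0, -66.5, 0, 0, 0, 0], [0, 0, -66.5, 0, 0, 0, 0]])

```text
clock: 8.65
tool_pos: [0.5144, -0.0684, 0.0106]
tcp_rot: [3.142, 0.0, -3.091]
contact_force: [-0.3, -0.7, -0.1]
opening: 0.0004
grasp_force: 0.0
```

Request:
step_arm(series=[[0, 1, 0.05, 0, 0, 0, 0], [0, 2, 0.1, 0, 0, 0, 0], [0, 3, 0.15, 0, 0, 0, 0], [0, 3.5, 0.2, 0, 0, 0, 0], [0, 3.5, 0.2, 0, 0, 0, 0]])

```text
clock: 9.28
tool_pos: [0.5153, -0.068, 0.0106]
tcp_rot: [3.14, -0.005, -3.091]
contact_force: [-11.5, -2.9, 8.1]
opening: 0.0005
grasp_force: 5.8
```

Request:
step_arm(series=[[0, -10, -0.5, 0, 0, 0, 0], [0, -15, -0.7, 55, 0, 0, 0], [0, -15, -0.7, 109, 0, 0, 0], [0, 30, -45, 109, 0, 0, 0], [0, 70, -90, 109, 0, 0, 0], [0, 95.6, -130, 109, 0, 0, 0], [0, 95.6, -130, 109, 0, 0, 0], [0, 95.6, -130, 70, 0, 0, 0], [0, 95.6, -130, 34, 0, 0, 0], [0, 95.6, -130, 34, 0, 0, 0]])

```text
clock: 10.52
tool_pos: [0.6117, -0.197, 0.0426]
tcp_rot: [3.139, -0.004, -3.091]
contact_force: [0.3, 0.1, -0.1]
opening: 0.0007
grasp_force: 0.0
```

Run:
```python
from h import *
s=env.snapshot("top"); b,big=blocks(s); print(*b,sep="\n")
a=cv2.resize(s["pixels"][175:285,210:385],None,fx=4,fy=4,interpolation=cv2.INTER_CUBIC)
cv2.imwrite("pics/z2.png",a)
```

```text
(555.0, -63.1, 59.7, 54.8, 0.9)
```

View pics/z2.png

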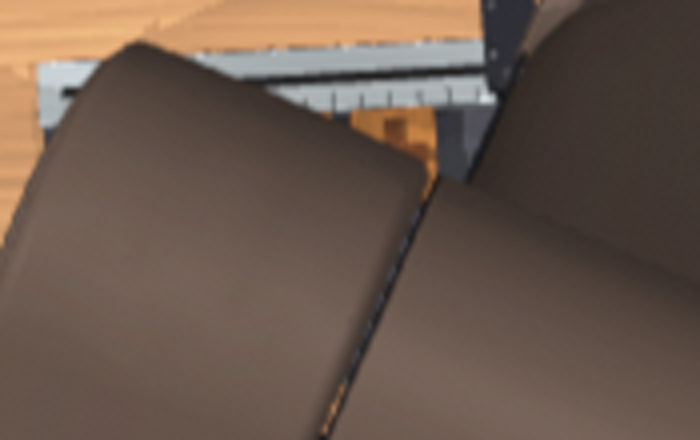

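Request:
step_arm(series=[[0, -0.3, 6, 0, 0, 0, 0], [0, -0.6, 12, 0, 0, 0, 0], [0, -1.0, 20, 0, 0, 0, 0], [0, -1.5, 30, 0, 0, 0, 0], [0, -2.0, 40, 0, 0, 0, 0], [0, -2.5, 50, 0, 0, 0, 0], [0, -3.0, 58, 0, 0, 0, 0], [0, -3.4, 66, 0, 0, 0, 0], [0, -3.8, 74, 0, 0, 0, 0], [0, -4.2, 82, 0, 0, 0, 0], [0, -4.6, 90, 0, 0, 0, 0], [0, -4.6, 90, 0, 0, 0, 0]])

```text
clock: 12.08
tool_pos: [0.6083, -0.1073, 0.0445]
tcp_rot: [3.141, -0.001, -3.091]
contact_force: [-0.1, -0.4, 0.1]
opening: 0.0006
grasp_force: 0.0
```

Request:
step_arm(series=[[0, -0.3, 6, 0, 0, 0, 0], [0, -0.6, 12, 0, 0, 0, 0], [0, -0.9, 18, 0, 0, 0, 0], [0, -1.2, 24, 0, 0, 0, 0], [0, -1.5, 30, 0, 0, 0, 0], [0, -1.8, 35, 0, 0, 0, 0], [0, -2.0, 40, 0, 0, 0, 0], [0, -2.2, 44, 0, 0, 0, 0], [0, -2.2, 44, 0, 0, 0, 0]])

```text
clock: 13.2
tool_pos: [0.6067, -0.0637, 0.0448]
tcp_rot: [3.141, 0.001, -3.091]
contact_force: [0.8, 0.5, 1.3]
opening: 0.0005
grasp_force: 0.0
```

Request:
step_arm(series=[[0, -0.1, 2, 0, 0, 0, 0], [0, -0.2, 4, 0, 0, 0, 0], [0, -0.25, 5, 0, 0, 0, 0], [0, -0.3, 6, 0, 0, 0, 0], [0, -0.35, 7, 0, 0, 0, 0], [0, -0.35, 7, 0, 0, 0, 0]])

```text
clock: 13.95
tool_pos: [0.6064, -0.0571, 0.0448]
tcp_rot: [3.142, 0.001, -3.091]
contact_force: [1.9, -2.8, 0.8]
opening: 0.0009
grasp_force: 1.3
```

Request:
step_arm(series=[[0, -0.05, 1, 0, 0, 0, 0], [0, -0.1, 2, 0, 0, 0, 0], [0, -0.1, 2, 0, 0, 0, 0], [0, -0.1, 2, 0, 0, 0, 0]])

```text
clock: 14.45
tool_pos: [0.606, -0.0551, 0.0447]
tcp_rot: [3.141, -0.0, -3.091]
contact_force: [0.6, -1.9, 0.7]
opening: 0.0006
grasp_force: 1.3
```

Request:
step_arm(series=[[0, -0.05, 1, 0, 0, 0, 0], [0, -0.1, 2, 0, 0, 0, 0], [0, -0.15, 3, 0, 0, 0, 0], [0, -0.15, 3, 0, 0, 0, 0], [0, -0.15, 3, 0, 0, 0, 0]])

```text
clock: 15.08
tool_pos: [0.6059, -0.0524, 0.0447]
tcp_rot: [-3.141, 0.0, -3.091]
contact_force: [1.4, -5.7, 2.3]
opening: 0.0005
grasp_force: 2.8
```

Request:
step_arm(series=[[0, -0.05, 1, 0, 0, 0, 0], [0, -0.1, 2, 0, 0, 0, 0], [0, -0.1, 2, 0, 0, 0, 0]])

```text
clock: 15.45
tool_pos: [0.606, -0.0521, 0.0448]
tcp_rot: [-3.139, 0.0, -3.091]
contact_force: [1.5, -17.9, 0.6]
opening: 0.0003
grasp_force: 9.0
```

Request:
step_arm(series=[[0, 0.5, -10, 0, 0, 0, 0], [0, 1, -22, 0, 0, 0, 0], [0, 1, -22, 50, 0, 0, 0], [0, 1, -22, 100, 0, 0, 0], [0, -30, -75, 110, 0, 0, 0], [0, -60, -130, 110, 0, 0, 0], [0, -90, -185, 110, 0, 0, 0], [0, -120, -240, 110, 0, 0, 0], [0, -150, -290, 110, 0, 0, 0], [0, -150, -290, 110, 0, 0, 0]])

```text
clock: 16.7
tool_pos: [0.4536, -0.3431, 0.1544]
tcp_rot: [3.141, -0.0, -3.096]
contact_force: [1.2, 0.1, 0.5]
opening: 0.0002
grasp_force: 0.0
```

Run:
```python
from h import *
s=env.snapshot("top"); b,big=blocks(s); print(*b,sep="\n")
q=env.snapshot("scene")
cv2.imwrite("pics/z3.png",cv2.resize(s["pixels"][178:255,215:345],None,fx=6,fy=6,interpolation=cv2.INTER_CUBIC))
cv2.imwrite("pics/z4.png",cv2.resize(q["pixels"][185:310,170:330],None,fx=4.7,fy=4.7,interpolation=cv2.INTER_CUBIC))
```

```text
(548.6, 43.7, 61.8, 144.3, 3.1)
```

View pics/z3.png

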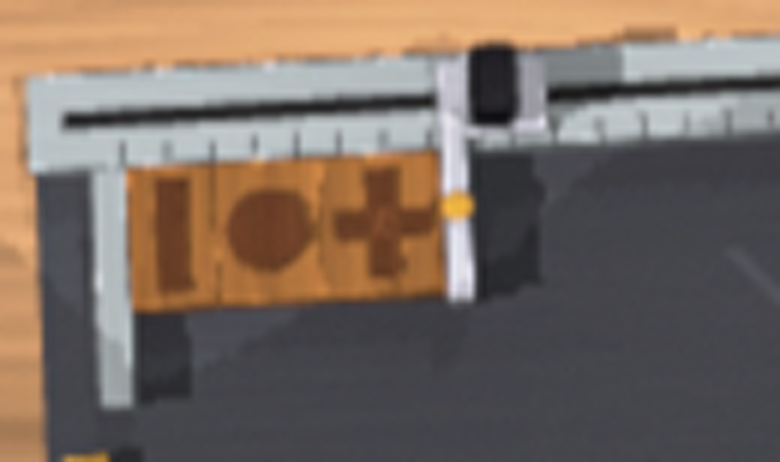

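View pics/z4.png

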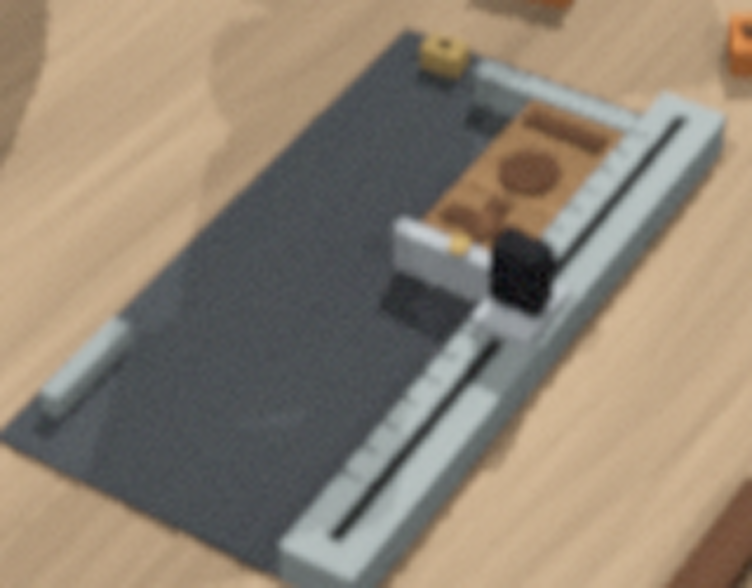

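The top and scene pictures show one straight row: the head bar's inner face at px (130,240), the blade at (450,230), and no visible gaps. I'll press each block lightly against the fence again, then check the knee once more.

Request:
step_arm(series=[[0, 4, 60, 0, 0, 0, 0], [0, 8, 120, 0, 0, 0, 0], [0, 12, 180, 0, 0, 0, 0], [0, 16, 240, 0, 0, 0, 0], [0, 20, 300, 0, 0, 0, 0], [0, 20, 346.5, 0, 0, 0, 0], [0, 20, 346.5, 0, 0, 0, 0], [0, 20, 346.5, -60, 0, 0, 0], [0, 20, 346.5, -115, 0, 0, 0], [0, 20, 346.5, -144, 0, 0, 0], [0, 37, 347.4, -144, 0, 0, 0], [0, 48, 348, -144, 0, 0, 0]])

```text
clock: 18.3
tool_pos: [0.5044, 0.008, 0.0103]
tcp_rot: [3.141, -0.0, -3.091]
contact_force: [-0.2, 0.3, 0.2]
opening: 0.0008
grasp_force: 0.0
```

Request:
step_arm(series=[[0, 4, 0.2, 0, 0, 0, 0], [0, 6, 0.3, 0, 0, 0, 0], [0, 7, 0.35, 0, 0, 0, 0], [0, 8, 0.4, 0, 0, 0, 0], [0, 8, 0.4, 0, 0, 0, 0]])

```text
clock: 18.92
tool_pos: [0.5115, 0.0083, 0.0107]
tcp_rot: [3.141, -0.0, -3.091]
contact_force: [-1.7, 0.2, 1.4]
opening: 0.0006
grasp_force: 0.6
```

Request:
step_arm(series=[[0, 1, 0, 0, 0, 0, 0], [0, 1.7, 0.1, 0, 0, 0, 0], [0, 1.7, 0.1, 0, 0, 0, 0]])

```text
clock: 19.3
tool_pos: [0.5116, 0.0083, 0.0105]
tcp_rot: [3.141, -0.004, -3.091]
contact_force: [-9.0, -2.3, 6.0]
opening: 0.0003
grasp_force: 4.4
```

Request:
step_arm(series=[[0, -6, -0.3, 0, 0, 0, 0], [0, -12, -0.6, 0, 0, 0, 0], [0, -14.4, 47.3, 0, 0, 0, 0], [0, -14.4, 47.3, 0, 0, 0, 0], [0, -6, 47.7, 0, 0, 0, 0], [0, -4, 47.8, 0, 0, 0, 0], [0, -3, 47.9, 0, 0, 0, 0], [0, -2.4, 47.9, 0, 0, 0, 0], [0, -2.4, 47.9, 0, 0, 0, 0]])

```text
clock: 20.42
tool_pos: [0.5093, 0.0556, 0.0105]
tcp_rot: [3.141, -0.004, -3.092]
contact_force: [-8.5, -0.7, 5.8]
opening: 0.0006
grasp_force: 4.4
```

Request:
step_arm(series=[[0, -6, -0.3, 0, 0, 0, 0], [0, -12, -0.6, 0, 0, 0, 0], [0, -14.0, 39.4, 0, 0, 0, 0], [0, -14.0, 39.4, 0, 0, 0, 0], [0, -6, 39.7, 0, 0, 0, 0], [0, -4, 39.8, 0, 0, 0, 0], [0, -2.5, 39.9, 0, 0, 0, 0], [0, -2, 39.9, 0, 0, 0, 0], [0, -2, 39.9, 0, 0, 0, 0]])

```text
clock: 21.55
tool_pos: [0.5074, 0.0954, 0.0105]
tcp_rot: [-3.142, -0.004, -3.092]
contact_force: [-8.2, -1.6, 5.7]
opening: 0.0003
grasp_force: 4.1
```

Request:
step_arm(series=[[0, -15, -0.8, 0, 0, 0, 0], [0, -15, -0.8, 60, 0, 0, 0], [0, -15, -0.8, 115, 0, 0, 0], [0, 15, -56, 115, 0, 0, 0], [0, 55, -104, 115, 0, 0, 0], [0, 97.7, -148, 115, 0, 0, 0], [0, 97.7, -168, 115, 0, 0, 0], [0, 97.7, -168, 115, 0, 0, 0], [0, 97.7, -168, 70, 0, 0, 0], [0, 97.7, -168, 34, 0, 0, 0], [0, 97.2, -158, 34, 0, 0, 0], [0, 97, -152, 34, 0, 0, 0]])

```text
clock: 23.05
tool_pos: [0.6062, -0.0544, 0.046]
tcp_rot: [-3.142, 0.001, -3.09]
contact_force: [0.8, -1.2, 0.6]
opening: 0.0003
grasp_force: 0.0
```

Request:
step_arm(series=[[0, -0.1, 2, 0, 0, 0, 0], [0, -0.2, 4, 0, 0, 0, 0], [0, -0.25, 5, 0, 0, 0, 0], [0, -0.25, 5.7, 0, 0, 0, 0], [0, -0.25, 5.7, 0, 0, 0, 0]])

```text
clock: 23.68
tool_pos: [0.6066, -0.0521, 0.0461]
tcp_rot: [-3.139, 0.002, -3.092]
contact_force: [-2.5, -12.2, 6.3]
opening: 0.0004
grasp_force: 6.6
```

Firm contact at the same place as before, so the row is closed. I'll withdraw and check.

Request:
step_arm(series=[[0, 0.3, -6, 0, 0, 0, 0], [0, 1, -22, 0, 0, 0, 0], [0, 1, -22, 50, 0, 0, 0], [0, 1, -22, 100, 0, 0, 0], [0, -30, -75, 110, 0, 0, 0], [0, -60, -130, 110, 0, 0, 0], [0, -90, -185, 110, 0, 0, 0], [0, -120, -240, 110, 0, 0, 0], [0, -150, -290, 110, 0, 0, 0], [0, -150, -290, 110, 0, 0, 0], [0, -150, -290, 110, 0, 0, 0]])

```text
clock: 25.05
tool_pos: [0.4556, -0.3404, 0.1546]
tcp_rot: [3.141, 0.0, -3.092]
contact_force: [-0.6, 0.6, -0.1]
opening: 0.0006
grasp_force: 0.0
```

Run:
```python
from h import *
s=env.snapshot("top"); b,big=blocks(s); print(*b,sep="\n")
cv2.imwrite("pics/z5.png",cv2.resize(s["pixels"][175:285,210:385],None,fx=4.5,fy=4.5,interpolation=cv2.INTER_CUBIC))
```

```text
(548.6, 43.7, 61.7, 144.3, 3.1)
```

View pics/z5.png

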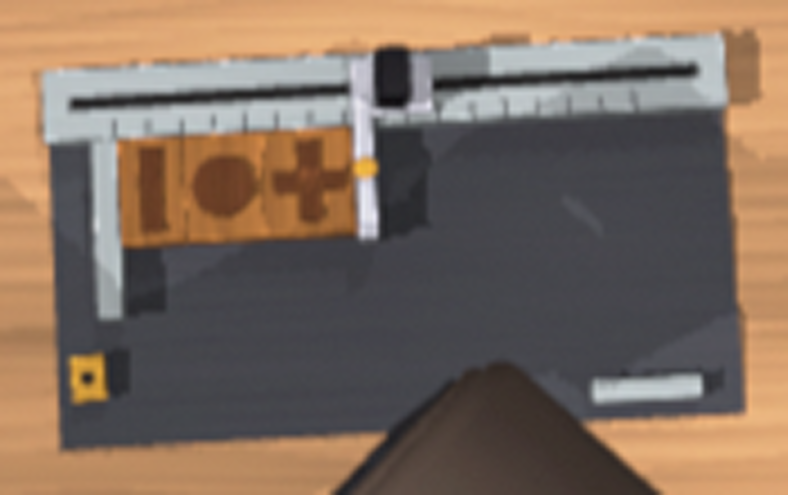

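The picture shows the three blocks in one flush row against the fence, from the head at px (120,190) to the blade at (365,190). The quoin at (88,378) and the spacer at (647,388) are where they were.

```bash
python3 -c "
from rig import env
print(env.hand_in())"
```

```text
the job is handed in; nothing more can be done
None
```

The job is handed in: the three blocks lie flush against the fence in one straight row, with the knee closed up and no visible gaps. It took about 25 s, and the quoin and spacer are unmoved.

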